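# Set up the bag-viewing light panel on its kickstand and hold it

## Robot

A 6-joint arm with a two-finger parallel gripper is mounted at the origin on the work surface. World frame = base frame: x ahead of the robot, y to its left, z up, the work surface at z = 0. Lengths are in mm, angles in rad, forces in N, time in s.
With the tool pointing down it reaches from about 350 to 875 mm from the base axis. Payload 4.2 kg.
Tool frame: the origin (TCP) lies at the very end of the fingers, on their centre line; the grasp point (between the pads) lies 19 mm behind it (arm.grip_point_offset is the distance from the TCP to the grasp point, in mm); z points along the fingers, y is the direction in which the jaws open and shut (so a half turn about z gives the same grasp; the last joint's range is limited). The gripper opens to 85 mm and grips with 20 to 120 N. Pads are 22 mm wide; open, the fingers measure 114 mm over their backs; the gripper's body (76 mm by 85 mm) begins 54 mm behind the grasp point. The pads swing forward as they close: fully open they stand 13 mm farther back than shut.
Start: joints at [1.439, 0.385, 0.008, 0, -1.194, -0.259], TCP at [238.047, 577.869, 231.312] pointing down, gripper open.
Joint ranges: [-3.14, 3.14], [-1.21, 2.06], [-1.07, 1.41], [-3.16, 2.05], [-2.99, -0.16], [-3.1, 3.1]. Speed limits (rad/s): [2.79, 2.79, 3.14, 3.14, 3.14, 3.14].

## Interface

Orientations are given as a unit quaternion [x, y, z, w].
In Python, from bench import arm gives the robot as it stands.
- The arm moves only by the tool drive_tool, never from a script. Its argument "steps" is a list of rows, each a list of 5 numbers: the shift along the tool's x, y, z in m, then the turn about the tool's z in degrees, then the finger opening in m, from 0 to 0.0854. A call has 1 to 20 rows; each row shifts and turns the commanded pose from where the row before left it, along the tool's axes as they then stand; what a row does not reach is not made up. A row lasts 1/10 s, in which the tool goes at most 50 mm and 8.59 degrees, less where a joint would pass 70% of its speed; a pose out of reach is approached as far as the arm can. A call is refused whole if a number of a shift passes 0.05 or a number of a turn 8.59, either way. A call with a gripper value outside its range is refused whole. The fingers move at their own pace and stop on an object; the grip force is fixed at half the most. Time passes only in rows, so rows that do not move let the fingers close. It gives the time, the measured TCP pose, the force and the opening at its end, in the units of the state.
- arm.read_state(): the state, without advancing time (a new reading comes with each control period).
- arm.get_image(name): name is "scene" or "top" or "wrist"; returns (picture, depth): 400x640x3 uint8, blue, green, red; 400x640 float32, mm along the optical axis (not along the pixel's ray), 0 where there is no reading.
- arm.camera_params(name): a dict with "K" (3x3 intrinsics, pixels), "dist" ([k1, k2, p1, p2, k3] as OpenCV has them; the pictures are not rectified), "world_to_cam" (4x4, takes a point from world to camera coordinates); the wrist camera has in their place "mount" (4x4, takes a point from camera to tool coordinates, whose origin is the TCP and whose axes are the flange's). Camera axes: x right, y up, looking along -z (the intrinsics and any distortion apply to the point x, -y, -z); pixel columns grow to the right and rows downward; lengths in mm; the calibration is good to about 2 mm. A picture is of the moment at which its call begins: read the wrist's pose just before it. camera_params takes no time and is no camera call.
- arm.job_done(): hands the job in, once; it reports no verdict.
The state is a dict: "clock": time; "joints": joint angles; "joint_vel": joint speeds; "joint_efforts": joint torques, N m; "position": TCP position; "ee_rot": TCP orientation; "contact_force": force on the tool from outside, world axes, zero at the start; "wrist_torque": the same for the moment, N m; "gripper_width": finger opening in mm.
Only numpy, scipy, OpenCV 4.12 (cv2) and the standard library are available. Lean on these libraries where they do the work, as an engineer would, in place of code of your own. Each camera call takes 0.05 s, during which the arm holds its last target.

## Task

Get the bag-viewing light panel ready for me to hang plasma bags on it: swing its kickstand out past the over-centre spring until it is fully open, then raise the panel by the black grip of its top handle until it stands upright with the kickstand's foot on the bench. It is front-heavy and the kickstand only stops it going over backwards, so finish still holding that grip, keeping the panel upright and still. Leave the other things on the bench undisturbed.

Things in the scene. Friction and masses are not known exactly. Their poses are not given: they have to be found in the camera images.
- foot: Weighted steel foot of the light panel, fixed to the bench: plate 150 x 340 x 10 mm (x -35..115, y +-170), 62 mm high pivot cheeks at y +-161, two 57 mm high rubber buffers at x 95, y +-110. Origin on the bench straight below the middle of the panel's pivot line. +x is the panel's front (the side it is folded towards), -x its back (kickstand side), y along the pivot line, z up.
- panel (a joint): Tilt of the light panel about its pivot line, growing as it is raised. 0 rad: folded, leaning 0.9 rad towards the foot's +x on its buffers, face down; 0.9 rad: exactly upright. The pivot is free: let go upright, it falls forwards even with the kickstand open. Raising takes 3 to 4 N at the handle. With the kickstand open, its foot meets the bench at about 0.9 rad and stops it going further back.
- panel_hinge (a point): Middle of the pivot line, 40 mm above the bench. Axes turn with the panel: z up the panel, x forwards through it. The panel is a white backlit face in an aluminium frame, 300 wide x 200 high x 30 mm thick, about 0.9 kg: back at x = 0, front face at x = 30, lower and upper edges at z = 12 and 212 mm; two bag hooks stand 35 mm out of the front at z = 200, y = +-75.
- handle_mid (a point): Middle of the panel's top handle: a black round grip sleeve 16 mm in diameter, 126 mm long, free to turn on its bar, parallel to the pivot line, between two posts 70 mm either side. Its axis is 257 mm up the panel from the pivot line and 15 mm in front of the back, 45 mm above the panel's upper edge, open in between. Its y axis lies along the bar.
- handle: The handle's grip sleeve; origin and axes as point handle_mid.
- stand (a joint): Swing of the kickstand on its hub behind the panel's back. 0 rad: folded, pointing along the foot's +y; 1.71 rad: fully open against its stop. An over-centre spring drives it back to folded below about 0.8 rad and on to fully open beyond; it takes at most about 2.5 N at the tip. While the panel is folded it sweeps nearly level, about 113 mm above the bench, from the foot's +y to its -x.
- stand_hub (a point): Centre of the kickstand's hub (34 mm disc), 38 mm behind the panel's back, 70 mm up the panel from the pivot line. z is the swing axis (nearly vertical while the panel is folded; opening is counter-clockwise seen from above), y runs along the leg to its foot.
- stand_tip (a point): Centre of the kickstand's black rubber ball foot, radius 11 mm, 130.5 mm from the hub; axes as stand_hub. The leg is a steel rod 14 mm in diameter with a 20 mm black sleeve over its last 35 mm; folded, there is about 45 mm of free height between leg and panel. The ball's centre is 11 mm above the bench when the foot stands on it.
- tube_rack: Bystander: green tube rack 60 x 170 x 50 mm with capped empty tubes up to 98 mm high; origin under its centre.
- bottle: Bystander: white closed bottle with blue cap, 60 mm in diameter, 145 mm high; origin under its centre.
- jar: Bystander: clear closed jar with yellow lid, 64 mm in diameter, 75 mm high; origin under its centre.
- scanner: Bystander: grey and black hand scanner lying on its side, head 85 x 62 x 40 mm from its origin to +x, grip 110 mm long towards -y; origin on the bench at the middle of the head's rear edge.

How it is judged:
By the outcome, as a careful person would: the job done as asked, in the order asked, and still so for the second after the job is handed in, while the arm keeps its last pose, push and grip.
It also fails if it takes over 54 s, if anything falls off the work surface, if the arm or the gripper's body presses on something with over 40 N, if the wrist force passes 120 N, or if a joint passes its speed limit or range.

## Working session

There is one attempt and no reset: what is moved stays moved. The work goes in short steps, Python scripts to look and compute and a tool call to move; the robot and the scene stay as the last step left them, time stands still between calls to the robot, and variables do not carry over. Pictures are saved under pics/ and viewed, and the job is handed in when it is done.

Besides the shell and the picture viewer there is one more tool, called by a JSON object that holds its "method" and its "body", one argument or row to a line. drive_tool: Moves the arm, as the interface text tells. Its arguments: {"type":"object","properties":{"steps":{"type":"array"}},"required":["steps"]}

```bash
ls; mkdir -p pics; cat > h.py <<'E'
import numpy as np, cv2
from bench import arm
from scipy.spatial.transform import Rotation as R
def snap(n,f):
    p,d=arm.get_image(n); cv2.imwrite('pics/'+f+'.png',p); np.save('pics/'+f+'.npy',d); return p,d
def px2w(n,d,u,v,r=1):
    c=arm.camera_params(n);K=np.array(c['K'],float);
    q=cv2.undistortPoints(np.array([[[u,v]]],float),K,np.array(c['dist'],float))[0,0]
    w=d[int(v)-r:int(v)+r+1,int(u)-r:int(u)+r+1];w=w[w>0];z=np.median(w)
    P=np.array([q[0]*z,-q[1]*z,-z,1])
    return (np.linalg.inv(np.array(c['world_to_cam']))@P)[:3]
E
python3 - <<'E'
from h import *
s=arm.read_state();print(s)
snap('scene','s0');snap('top','t0')
E
```

```text
pics
{'clock': 0.0, 'joints': array([ 1.43860594e+00,  3.85600721e-01,  6.60932965e-03, -5.33735608e-04,
       -1.19400636e+00, -2.58615845e-01]), 'joint_vel': array([-2.86405271e-03, -1.21065487e-04,  3.90076978e-05, -1.37174924e-04,
       -1.15166930e-03,  1.61048529e-03]), 'joint_efforts': array([-1.48652027e-03, -3.92289519e+01,  1.88394892e+01,  4.18626130e+00,
       -4.63826931e-03, -8.03823525e-06]), 'position': array([237.82378861, 577.33968873, 230.18332273]), 'ee_rot': array([ 9.80949733e-01, -1.94258460e-01, -1.78010958e-04,  1.11418070e-03]), 'contact_force': array([ 0.56069643, -0.58403747,  0.71239943]), 'wrist_torque': array([ 0.02066125, -0.01956758,  0.01807595]), 'gripper_width': 85.81969365823208}
```

View pics/s0.png

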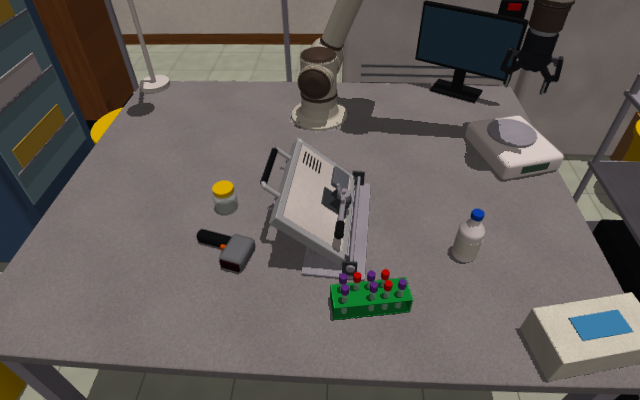

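View pics/t0.png

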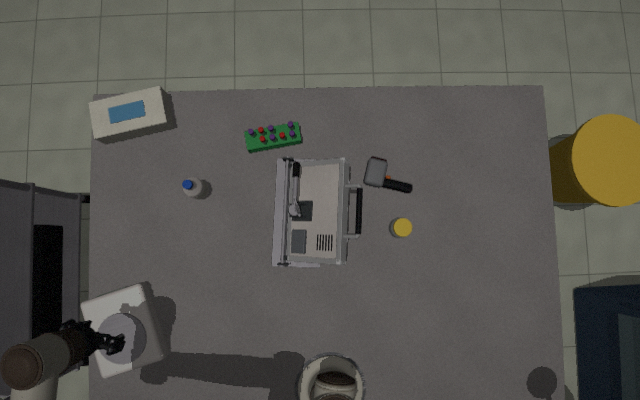

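```bash
python3 - <<'E'
from h import *
p=cv2.imread('pics/t0.png');c=p[140:285,230:430];cv2.imwrite('pics/t0c.png',cv2.resize(c,None,fx=4,fy=4,interpolation=cv2.INTER_CUBIC))
p=cv2.imread('pics/s0.png');c=p[130:330,190:430];cv2.imwrite('pics/s0c.png',cv2.resize(c,None,fx=3,fy=3,interpolation=cv2.INTER_CUBIC))
E
```

```text
(no output)
```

View pics/t0c.png

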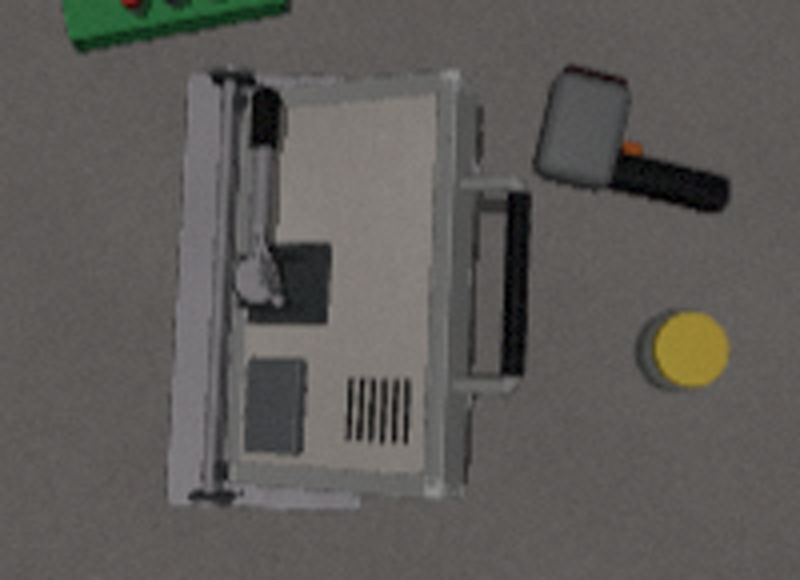

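View pics/s0c.png

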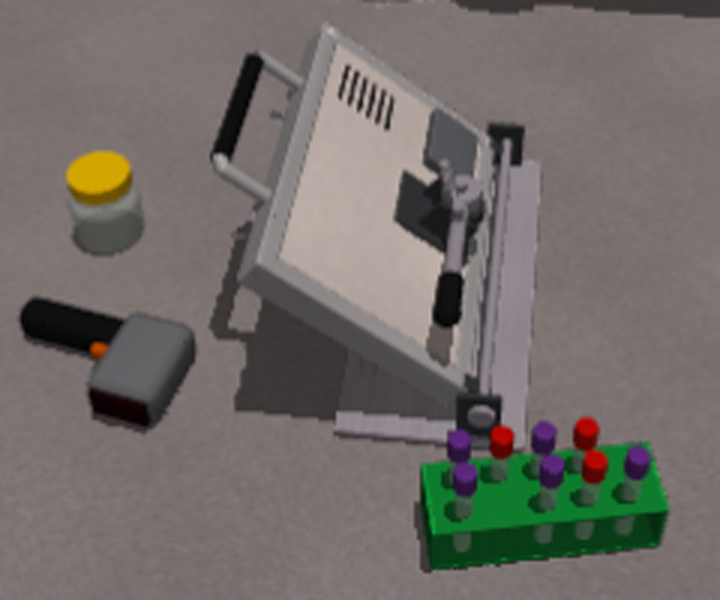

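```bash
cat > meas.py <<'E'
from h import *
from scipy.optimize import least_squares
d=np.load('pics/t0.npy')
t=-0.9
def tilt(a): # foot from panel at joint a; lean forward (toward +x) by 0.9-a
    L=0.9-a;return R.from_euler('y',L)
def pan(p,a=0): return np.array([0,0,40])+tilt(a).apply(p)
M={'h1':pan([15,63,257]),'h0':pan([15,-63,257]),'hub':pan([-38,0,70]),'tip':pan([-38,130.5,70]),'ur':pan([0,150,212]),'lr':pan([0,-150,212]),
 'c1':np.array([0,161,62.]),'c0':np.array([0,-161,62.])}
U={'h1':(519,193),'h0':(512,375),'hub':(258,280),'ur':(442,73),'lr':(428,496),'c1':(234,78),'c0':(213,495)}
U={k:(230+u/4-.4,140+v/4-.4) for k,(u,v) in U.items()}
c=arm.camera_params('top');K=np.array(c['K'],float);W=np.array(c['world_to_cam']);D=np.array(c['dist'],float)
def proj(P):
    q=W[:3,:3]@P+W[:3,3]; q=np.array([q[0],-q[1],-q[2]])
    return cv2.projectPoints(q[None],np.zeros(3),np.zeros(3),K,D)[0].ravel()
def F(x):
    Rz=R.from_euler('z',x[2]);return {k:Rz.apply(m)+[x[0],x[1],0] for k,m in M.items()}
def res(x):
    f=F(x);return np.concatenate([proj(f[k])-U[k] for k in U])
if __name__=='__main__':
    for k in U: print(k,px2w('top',d,*U[k]).round(1))
    x0=[500,100,-1.57]
    s=least_squares(res,x0);print(s.x.round(3),np.abs(s.fun).max(),s.fun.round(1))
    f=F(s.x)
    for k in f: print(k,f[k].round(1),proj(f[k]).round(1))
    print(K[0,0],(np.linalg.inv(W)[:3,3]).round(0))
    for n,u,v in (('jar',403,227),('rack',273,136),('scan',388,180),('bottle',188,185)):print(n,px2w('top',d,u,v).round())
E
python3 meas.py
```

```text
h1 [592.1 -89.1 194.4]
h0 [468.9 -79.9 191.7]
hub [542.7  92.2 127. ]
ur [682.7 -42.  160.7]
lr [388.1 -22.  163.4]
c1 [703.  109.5  54.5]
c0 [387.9 132.3  56.1]
[545.774 126.527  -1.641] 2.9940650595160605 [-0.7 -0.3 -0.4  0.3 -0.9  0.   3.  -1.2  2.6  1.4 -2.  -1.5 -1.9  1.1]
h1 [593.9 -88.  188. ] [358.7 187.5]
h0 [468.2 -79.2 188. ] [357.2 233.6]
hub [543.6  95.4 113.3] [293.2 209.6]
tip [673.8  86.3 113.3] [295.3 165. ]
ur [683.8 -49.6 171.8] [343.1 156.6]
lr [384.5 -28.6 171.8] [339.2 265. ]
c1 [706.4 115.3  62. ] [286.1 157.6]
c0 [385.2 137.8  62. ] [280.9 264.4]
433.53227866264353 [ 455.   47. 1363.]
jar [ 485. -230.   73.]
rack [766. 151.  99.]
scan [ 634. -199.   30.]
bottle [620. 391. 142.]
```

{"method": "drive_tool", "body": {
  "steps": [
    [0,0,0,-6.13,0.036],
    [0,0,0,-6.13,0.036],
    [0,0,0,-6.13,0.036],
    [0.0277,0.0288,0,0,0.036],
    [0.0277,0.0288,0,0,0.036],
    [0.0277,0.0288,0,0,0.036],
    [0.0277,0.0288,0,0,0.036],
    [0.0277,0.0288,0,0,0.036],
    [0.0277,0.0288,0,0,0.036],
    [0.0277,0.0288,0,0,0.036],
    [0.0277,0.0288,0,0,0.036],
    [0.0277,0.0288,0,0,0.036],
    [0.0277,0.0288,0,0,0.036],
    [0.0277,0.0288,0,0,0.036],
    [0.0277,0.0288,0,0,0.036],
    [0.0277,0.0288,0,0,0.036],
    [0.0277,0.0288,0,0,0.036],
    [0.0277,0.0288,0,0,0.036],
    [0.0277,0.0288,0,0,0.036],
    [0,0,0,0,0.036]
  ]
}}

```text
clock: 2.1
position: [649.8, 83.6, 229.7]
ee_rot: [0.999, -0.038, -0.001, 0.001]
contact_force: [0.1, 0.1, 0.7]
gripper_width: 35.8
```

```bash
python3 - <<'E'
from h import *
s=arm.read_state();print(s['clock'],s['position'].round(1),s['ee_rot'].round(4),s['gripper_width'],s['contact_force'].round(1),s['joints'].round(2))
snap('wrist','w1')
c=arm.camera_params('wrist');print(c)
import pickle;pickle.dump((s,c),open('pics/w1.pkl','wb'))
d=np.load('pics/t0.npy')
for u,v in ((262,110),(266,125),(262,180),(262,150)): print(px2w('top',d,230+u/4,140+v/4,0).round(1))
E
```

```text
2.1 [649.8  83.6 229.7] [ 9.993e-01 -3.760e-02 -8.000e-04  6.000e-04] 35.845633641174366 [0.1 0.1 0.7] [ 0.37  0.44  0.09  0.   -1.22  1.12]
{'K': array([[353.76354567,   0.        , 323.1581629 ],
       [  0.        , 353.76354567, 190.57745196],
       [  0.        ,   0.        ,   1.        ]]), 'dist': array([-0.0662994,  0.       ,  0.       ,  0.       ,  0.       ]), 'mount': array([[ 1.16394845e-04,  9.63086094e-01,  2.69193540e-01,
         6.78051111e+01],
       [ 9.99999760e-01,  7.17251893e-05, -6.88992570e-04,
         1.20943780e+00],
       [-6.82867121e-04,  2.69193556e-01, -9.63085855e-01,
        -1.42020773e+02],
       [ 0.00000000e+00,  0.00000000e+00,  0.00000000e+00,
         1.00000000e+00]])}
[665.   85.4 122.1]
[654.1  82.8 120.6]
[614.2  86.7 120.1]
[636.2  86.2 119. ]
```

View pics/w1.png

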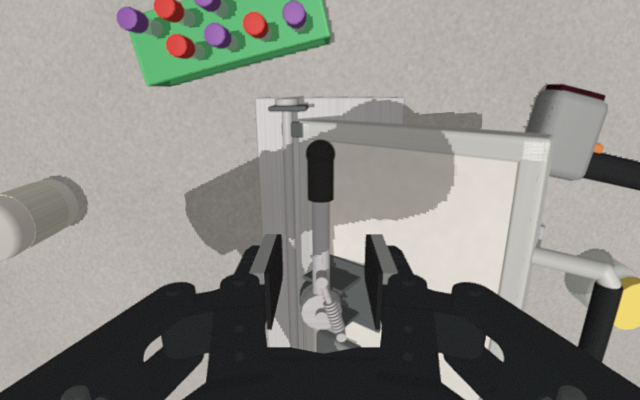

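```bash
cat >> h.py <<'E'
def wpx(s,c,d,u,v,r=1):
    K=np.array(c['K'],float)
    q=cv2.undistortPoints(np.array([[[u,v]]],float),K,np.array(c['dist'],float))[0,0]
    w=d[int(v)-r:int(v)+r+1,int(u)-r:int(u)+r+1];w=w[w>0];z=np.median(w)
    P=(np.array(c['mount'])@[q[0]*z,-q[1]*z,-z,1])[:3]
    return R.from_quat(s['ee_rot']).apply(P)+s['position']
E
python3 - <<'E'
from h import *
import pickle
s,c=pickle.load(open('pics/w1.pkl','rb'));d=np.load('pics/w1.npy')
for u,v in ((320,145),(320,160),(320,190),(320,230),(600,300),(345,190),(360,150),(321,288),(310,310)): print(u,v,wpx(s,c,d,u,v).round(1))
E
```

```text
320 145 [681.   81.9 121.2]
320 160 [670.6  82.7 123.1]
320 190 [648.4  84.4 123. ]
320 230 [615.7  87.  119.3]
600 300 [584.2 -84.  191.2]
345 190 [634.4  64.2  78.4]
360 150 [669.6  50.6  87.3]
321 288 [571.8  89.6 129.9]
310 310 [546.7 100.6 121. ]
```

{"method": "drive_tool", "body": {
  "steps": [
    [0,0,0.03,0,0.036],
    [0,0,0.03,0,0.036],
    [0,0,0.03,0,0.036],
    [0,0,0.02,0,0.036],
    [0,0,0.012,0,0.036],
    [0,0,0.01,0,0.036],
    [0,0,0,0,0.036]
  ]
}}

```text
clock: 2.85
position: [647.3, 87.6, 98.3]
ee_rot: [0.999, -0.035, -0.001, 0.0]
contact_force: [0.0, -0.1, -0.1]
gripper_width: 36.3
```

```bash
python3 - <<'E'
from h import *
s=arm.read_state();print(s['clock'],s['position'].round(1),s['contact_force'].round(1),s['wrist_torque'].round(2))
snap('wrist','w2')
p,d=snap('scene','s2');cv2.imwrite('pics/s2c.png',cv2.resize(p[100:300,220:460],None,fx=3,fy=3))
E
```

```text
2.85 [647.3  87.6  98.3] [ 0.  -0.1 -0.1] [-0.01  0.02  0.02]
```

View pics/w2.png

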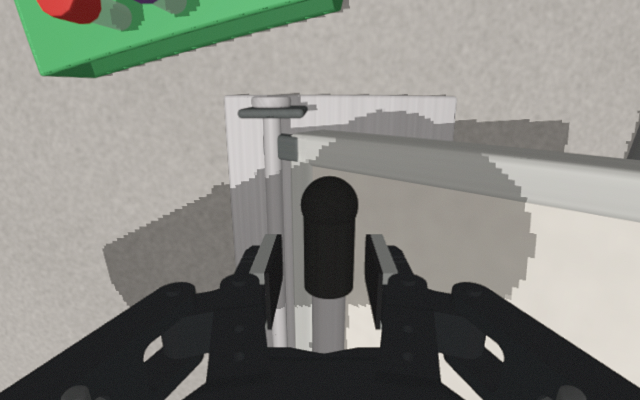

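View pics/s2c.png

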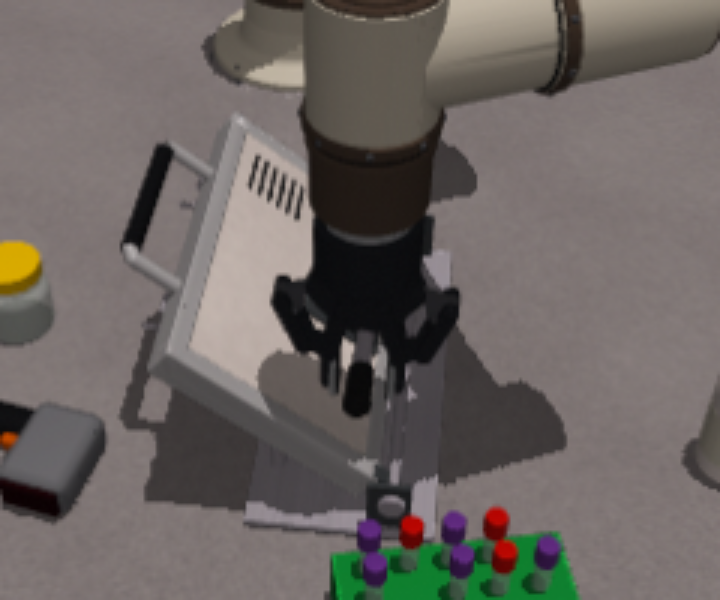

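{"method": "drive_tool", "body": {
  "steps": [
    [-0.0008,-0.0128,0,-7,0.036],
    [-0.0008,-0.0128,0,-7,0.036],
    [-0.0008,-0.0128,0,-7,0.036],
    [-0.0008,-0.0128,0,-7,0.036]
  ]
}}

```text
clock: 3.35
position: [639.8, 137.4, 101.1]
ee_rot: [0.978, 0.21, 0.001, 0.0]
contact_force: [-1.2, -1.1, 0.7]
gripper_width: 36.0
```

{"method": "drive_tool", "body": {
  "steps": [
    [-0.001,-0.0128,0.001,-7,0.036],
    [-0.001,-0.0128,0.001,-7,0.036],
    [-0.001,-0.0128,0.001,-7,0.036],
    [-0.001,-0.0128,0,-7,0.036],
    [-0.001,-0.0128,0,-7,0.036]
  ]
}}

```text
clock: 3.85
position: [596.8, 184.8, 97.9]
ee_rot: [0.869, 0.495, 0.001, 0.0]
contact_force: [-1.4, 0.4, 0.1]
gripper_width: 36.2
```

```bash
python3 - <<'E'
from h import *
snap('wrist','w3')
E
```

```text
(no output)
```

View pics/w3.png

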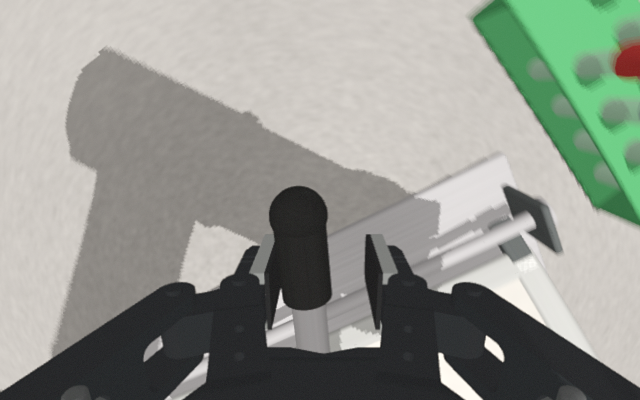

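{"method": "drive_tool", "body": {
  "steps": [
    [-0.001,-0.0128,0,-7,0.036],
    [-0.001,-0.0128,0,-7,0.036],
    [-0.001,-0.0128,0,-7,0.036],
    [-0.001,-0.0128,0,-7,0.036],
    [-0.001,-0.0128,0,-7,0.036],
    [0,-0.005,0,0,0.036],
    [0,0,0,0,0.036],
    [0,0,0,0,0.036]
  ]
}}

```text
clock: 4.7
position: [530.6, 197.6, 97.0]
ee_rot: [0.683, 0.731, 0.001, 0.0]
contact_force: [0.9, 0.3, -0.1]
gripper_width: 36.1
```

```bash
python3 - <<'E'
from h import *
snap('wrist','w4')
E
```

```text
(no output)
```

View pics/w4.png

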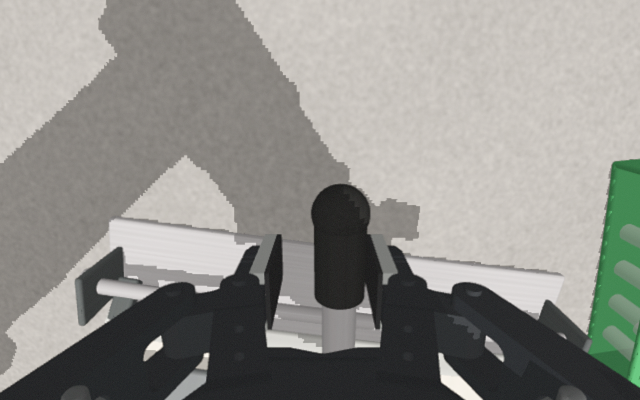

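{"method": "drive_tool", "body": {
  "steps": [
    [0,0.006,0,0,0.036],
    [0,0,-0.02,0,0.036],
    [0,0,-0.04,0,0.036],
    [0,0,-0.045,0,0.036],
    [0,0,-0.045,0,0.036],
    [0,0,0,8.16,0.04],
    [0,0,0,8.16,0.04],
    [0,0,0,8.16,0.04],
    [0,0,0,8.16,0.04],
    [0,0,0,8.16,0.04],
    [0,0,0,8.16,0.04],
    [0,0,0,8.16,0.04],
    [0,0,0,8.16,0.04],
    [0,0,0,8.16,0.04],
    [0,0,0,8.16,0.04],
    [0,0,0,8.16,0.04],
    [0,0,0,8.16,0.04],
    [0,0,0,0,0.04],
    [0,0,0,0,0.04]
  ]
}}

```text
clock: 6.65
position: [536.2, 197.7, 246.2]
ee_rot: [0.999, -0.033, -0.0, 0.0]
contact_force: [-0.1, 0.2, 0.3]
gripper_width: 40.2
```

```bash
python3 - <<'E'
from h import *
p,d=snap('scene','s5');cv2.imwrite('pics/s5c.png',cv2.resize(p[100:300,220:460],None,fx=3,fy=3))
p,d=snap('top','t5');cv2.imwrite('pics/t5c.png',cv2.resize(p[120:285,210:430],None,fx=3,fy=3))
E
```

```text
(no output)
```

View pics/s5c.png

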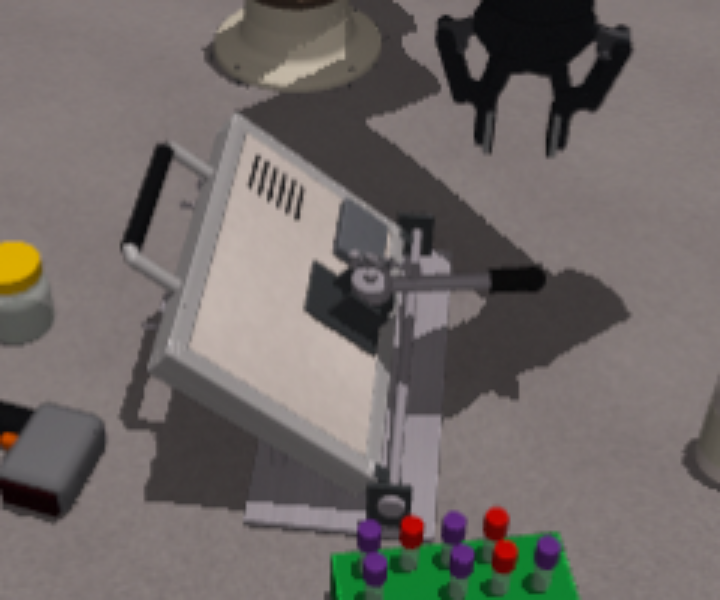

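View pics/t5c.png

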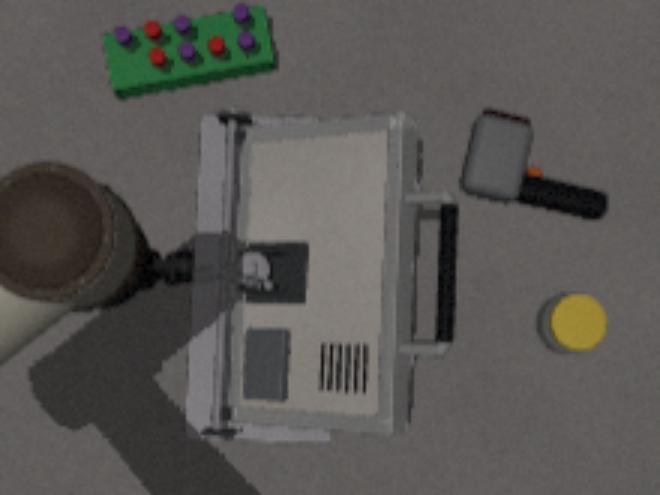

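{"method": "drive_tool", "body": {
  "steps": [
    [0.0017,0.0352,0,0,0.04],
    [0.0017,0.0352,0,0,0.04],
    [0.0017,0.0352,0,0,0.04],
    [0.0017,0.0352,0,0,0.04],
    [0.0017,0.0352,0,0,0.04],
    [0.0017,0.0352,0,0,0.04],
    [0.0017,0.0352,0,0,0.04],
    [0.0017,0.0352,0,0,0.04],
    [0,0,0,0,0.04],
    [0,0,0,0,0.04]
  ]
}}

```text
clock: 7.75
position: [530.0, -84.8, 246.3]
ee_rot: [0.999, -0.035, 0.0, -0.0]
contact_force: [0.5, 0.1, 0.2]
gripper_width: 40.0
```

```bash
python3 - <<'E'
from h import *
d=np.load('pics/s5.npy')
for u,v in ((470,284),(500,281),(535,279),(368,277)): print(px2w('scene',d,220+u/3,100+v/3,0).round(1))
s=arm.read_state();print(s['position'].round(1))
p,d=snap('wrist','w6')
import pickle;pickle.dump((s,arm.camera_params('wrist')),open('pics/w6.pkl','wb'))
E
```

```text
[547.7 172.1 116.8]
[544.8 196.2 118.4]
[544.1 224.1 121.1]
[549.9  89.5 123. ]
[530.  -84.8 246.3]
```

View pics/w6.png

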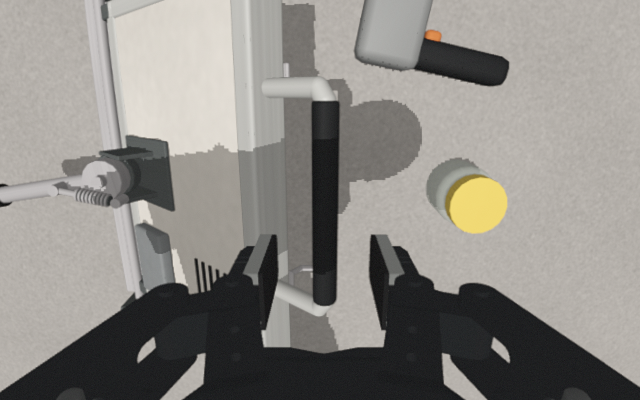

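```bash
python3 - <<'E'
from h import *
import pickle
s,c=pickle.load(open('pics/w6.pkl','rb'));d=np.load('pics/w6.npy')
for u,v in ((326,110),(325,200),(325,290)): print(u,v,wpx(s,c,d,u,v).round(1))
E
```

```text
326 110 [588.2 -91.7 195.2]
325 200 [538.  -87.8 195.1]
325 290 [480.  -83.8 195.3]
```

{"method": "drive_tool", "body": {
  "steps": [
    [0.001,0.0025,0.02,0,0.04],
    [0,0,0.025,0,0.04],
    [0,0,0.02,0,0.04],
    [0,0,0.013,0,0.04],
    [0,0,0,0,0.04]
  ]
}}

```text
clock: 8.3
position: [529.7, -85.5, 166.4]
ee_rot: [0.999, -0.033, -0.002, 0.0]
contact_force: [-0.6, 0.3, -0.1]
gripper_width: 39.8
```

```bash
python3 - <<'E'
from h import *
p,d=snap('wrist','w7')
p,d=snap('scene','s7');cv2.imwrite('pics/s7c.png',cv2.resize(p[100:300,200:440],None,fx=3,fy=3))
E
```

```text
(no output)
```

View pics/w7.png

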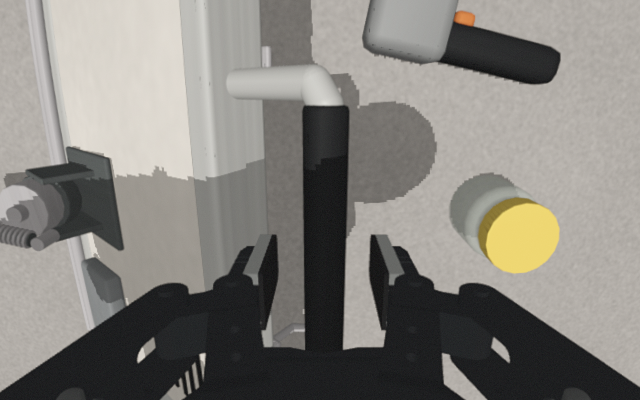

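View pics/s7c.png

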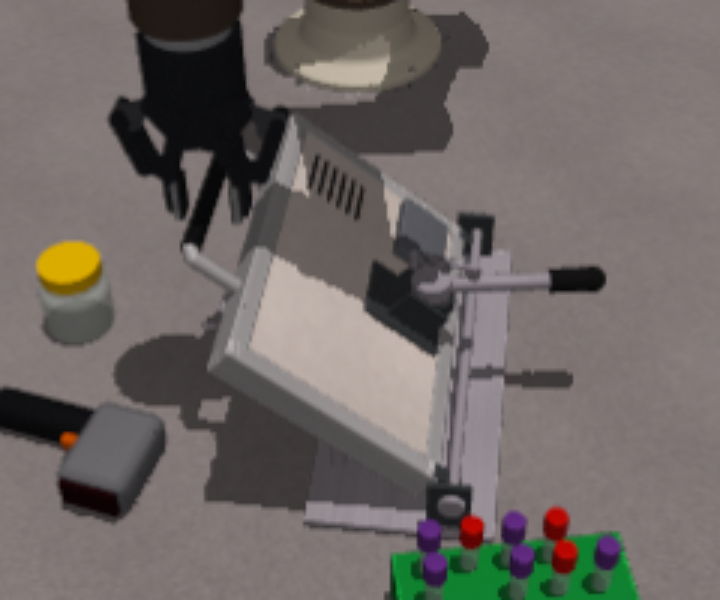

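{"method": "drive_tool", "body": {
  "steps": [
    [0,0.001,0,0,0.03],
    [0,0,0,0,0.02],
    [0,0,0,0,0.01],
    [0,0,0,0,0.0],
    [0,0,0,0,0.0],
    [0,0,0,0,0.0],
    [0,0,0,0,0.0]
  ]
}}

```text
clock: 9.1
position: [531.5, -86.1, 169.3]
ee_rot: [0.999, -0.034, 0.001, -0.001]
contact_force: [-0.6, 6.7, 2.9]
gripper_width: 14.6
```

```bash
python3 - <<'E'
import numpy as np
X=lambda a:15*np.cos(.9-a)+257*np.sin(.9-a)
Z=lambda a:40-15*np.sin(.9-a)+257*np.cos(.9-a)
A=np.linspace(0,.9,31)
for a,b in zip(A,A[1:]):print([0,round((X(b)-X(a))/1e3,4),round((Z(a)-Z(b))/1e3,4),0,0.0],end=', ')
E
```

```text
[0, np.float64(-0.0045), np.float64(-0.0063), 0, 0.0], [0, np.float64(-0.0047), np.float64(-0.0061), 0, 0.0], [0, np.float64(-0.0049), np.float64(-0.006), 0, 0.0], [0, np.float64(-0.0051), np.float64(-0.0058), 0, 0.0], [0, np.float64(-0.0053), np.float64(-0.0057), 0, 0.0], [0, np.float64(-0.0054), np.float64(-0.0055), 0, 0.0], [0, np.float64(-0.0056), np.float64(-0.0053), 0, 0.0], [0, np.float64(-0.0057), np.float64(-0.0052), 0, 0.0], [0, np.float64(-0.0059), np.float64(-0.005), 0, 0.0], [0, np.float64(-0.006), np.float64(-0.0048), 0, 0.0], [0, np.float64(-0.0062), np.float64(-0.0046), 0, 0.0], [0, np.float64(-0.0063), np.float64(-0.0044), 0, 0.0], [0, np.float64(-0.0064), np.float64(-0.0043), 0, 0.0], [0, np.float64(-0.0066), np.float64(-0.0041), 0, 0.0], [0, np.float64(-0.0067), np.float64(-0.0039), 0, 0.0], [0, np.float64(-0.0068), np.float64(-0.0037), 0, 0.0], [0, np.float64(-0.0069), np.float64(-0.0035), 0, 0.0], [0, np.float64(-0.007), np.float64(-0.0032), 0, 0.0], [0, np.float64(-0.0071), np.float64(-0.003), 0, 0.0], [0, np.float64(-0.0072), np.float64(-0.0028), 0, 0.0], [0, np.float64(-0.0073), np.float64(-0.0026), 0, 0.0], [0, np.float64(-0.0073), np.float64(-0.0024), 0, 0.0], [0, np.float64(-0.0074), np.float64(-0.0022), 0, 0.0], [0, np.float64(-0.0075), np.float64(-0.0019), 0, 0.0], [0, np.float64(-0.0075), np.float64(-0.0017), 0, 0.0], [0, np.float64(-0.0076), np.float64(-0.0015), 0, 0.0], [0, np.float64(-0.0076), np.float64(-0.0013), 0, 0.0], [0, np.float64(-0.0077), np.float64(-0.001), 0, 0.0], [0, np.float64(-0.0077), np.float64(-0.0008), 0, 0.0], [0, np.float64(-0.0077), np.float64(-0.0006), 0, 0.0],
```

{"method": "drive_tool", "body": {
  "steps": [
    [0,-0.0045,-0.0063,0,0],
    [0,-0.0047,-0.0061,0,0],
    [0,-0.0049,-0.006,0,0],
    [0,-0.0051,-0.0058,0,0],
    [0,-0.0053,-0.0057,0,0],
    [0,-0.0054,-0.0055,0,0],
    [0,0,0,0,0]
  ]
}}

```text
clock: 9.8
position: [533.5, -56.6, 204.3]
ee_rot: [0.999, -0.034, 0.001, -0.001]
contact_force: [4.6, 2.0, -5.4]
gripper_width: 14.0
```

{"method": "drive_tool", "body": {
  "steps": [
    [0,-0.0056,-0.0053,0,0],
    [0,-0.0057,-0.0052,0,0],
    [0,-0.0059,-0.005,0,0],
    [0,-0.006,-0.0048,0,0],
    [0,-0.0062,-0.0046,0,0],
    [0,-0.0063,-0.0044,0,0],
    [0,-0.0064,-0.0043,0,0],
    [0,-0.0066,-0.0041,0,0],
    [0,-0.0067,-0.0039,0,0],
    [0,0,0,0,0]
  ]
}}

```text
clock: 10.8
position: [537.5, -1.8, 245.8]
ee_rot: [0.999, -0.034, 0.001, -0.0]
contact_force: [5.8, 0.7, -6.6]
gripper_width: 14.0
```

{"method": "drive_tool", "body": {
  "steps": [
    [0,-0.0068,-0.0037,0,0],
    [0,-0.0069,-0.0035,0,0],
    [0,-0.007,-0.0032,0,0],
    [0,-0.0071,-0.003,0,0],
    [0,-0.0072,-0.0028,0,0],
    [0,-0.0073,-0.0026,0,0],
    [0,-0.0073,-0.0024,0,0],
    [0,-0.0074,-0.0022,0,0],
    [0,-0.0075,-0.0019,0,0],
    [0,-0.0075,-0.0017,0,0],
    [0,0,0,0,0]
  ]
}}

```text
clock: 11.9
position: [542.7, 69.6, 273.0]
ee_rot: [0.999, -0.034, 0.001, 0.0]
contact_force: [6.3, -0.2, -4.2]
gripper_width: 14.1
```

```bash
python3 - <<'E'
from h import *
print(arm.read_state()['position'].round(1),arm.read_state()['contact_force'].round(1))
p,d=snap('scene','s8');cv2.imwrite('pics/s8c.png',cv2.resize(p[100:300,220:460],None,fx=3,fy=3))
p,d=snap('wrist','w8')
E
```

```text
[542.7  69.6 273. ] [ 6.3 -0.2 -4.2]
```

View pics/s8c.png

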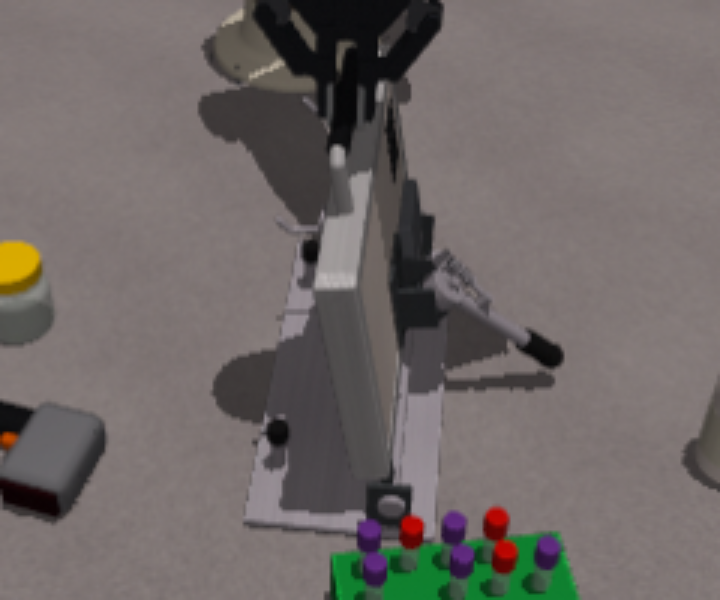

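View pics/w8.png

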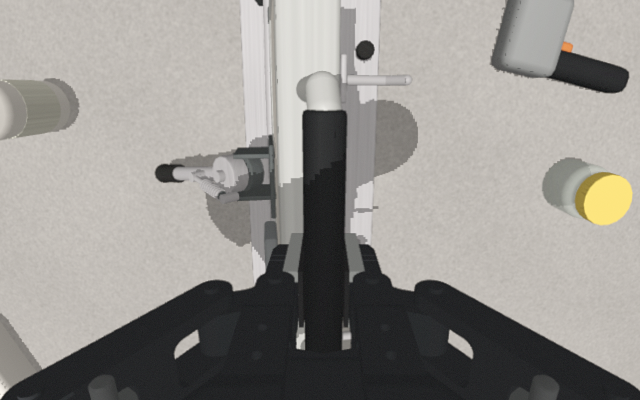

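{"method": "drive_tool", "body": {
  "steps": [
    [0,-0.0076,-0.0015,0,0],
    [0,-0.0076,-0.0013,0,0],
    [0,-0.0065,-0.0009,0,0],
    [0,-0.005,-0.0006,0,0],
    [0,-0.004,-0.0004,0,0],
    [0,-0.003,-0.0003,0,0],
    [0,0,0,0,0],
    [0,0,0,0,0]
  ]
}}

```text
clock: 12.8
position: [545.1, 102.6, 277.9]
ee_rot: [0.999, -0.034, 0.002, 0.0]
contact_force: [5.7, -0.6, -5.3]
gripper_width: 13.7
```

{"method": "drive_tool", "body": {
  "steps": [
    [0,-0.002,-0.0001,0,0],
    [0,-0.002,-0.0001,0,0],
    [0,0,0,0,0]
  ]
}}

```text
clock: 13.1
position: [545.4, 106.6, 278.2]
ee_rot: [0.999, -0.034, 0.002, 0.0]
contact_force: [6.1, 0.2, -4.5]
gripper_width: 13.8
```

{"method": "drive_tool", "body": {
  "steps": [
    [0,-0.002,-0.0001,0,0],
    [0,0,0,0,0]
  ]
}}

```text
clock: 13.3
position: [545.5, 108.5, 278.4]
ee_rot: [0.999, -0.034, 0.002, 0.0]
contact_force: [5.9, -0.6, -5.8]
gripper_width: 14.1
```

{"method": "drive_tool", "body": {
  "steps": [
    [0,-0.002,-0.0001,0,0],
    [0,0,0,0,0]
  ]
}}

```text
clock: 13.5
position: [545.6, 110.1, 278.4]
ee_rot: [0.999, -0.034, 0.002, 0.001]
contact_force: [6.7, -1.2, -5.0]
gripper_width: 13.7
```

```bash
python3 - <<'E'
from h import *
p,d=snap('scene','s9');cv2.imwrite('pics/s9c.png',cv2.resize(p[140:290,280:440],None,fx=4,fy=4))
for i in range(2):print(arm.read_state()['position'].round(1),arm.read_state()['contact_force'].round(1))
E
```

```text
[545.6 110.  278.4] [ 6.3 -1.1 -5.1]
[545.6 110.  278.4] [ 6.3 -1.1 -5.1]
```

View pics/s9c.png

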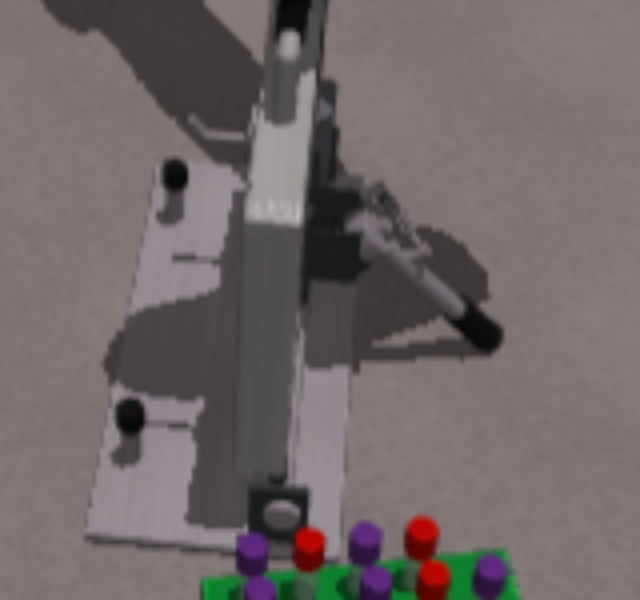

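{"method": "drive_tool", "body": {
  "steps": [
    [0,-0.002,0,0,0],
    [0,0,0,0,0],
    [0,0,0,0,0]
  ]
}}

```text
clock: 13.85
position: [545.7, 110.8, 278.5]
ee_rot: [0.999, -0.035, 0.001, 0.002]
contact_force: [6.3, -4.8, -4.2]
gripper_width: 14.1
```

{"method": "drive_tool", "body": {
  "steps": [
    [0,-0.002,0,0,0],
    [0,0,0,0,0],
    [0,0,0,0,0]
  ]
}}

```text
clock: 14.15
position: [545.7, 111.5, 278.5]
ee_rot: [0.999, -0.035, 0.001, 0.003]
contact_force: [7.5, -8.9, -4.9]
gripper_width: 14.5
```

{"method": "drive_tool", "body": {
  "steps": [
    [0,0,0,0,0],
    [0,0,0,0,0],
    [0,0,0,0,0],
    [0,0,0,0,0],
    [0,0,0,0,0],
    [0,0,0,0,0],
    [0,0,0,0,0],
    [0,0,0,0,0]
  ]
}}

```text
clock: 14.95
position: [545.7, 111.5, 278.5]
ee_rot: [0.999, -0.035, 0.001, 0.003]
contact_force: [7.7, -7.6, -4.7]
gripper_width: 14.2
```

```bash
python3 - <<'E'
from h import *
s=arm.read_state();print(s['position'].round(1),s['contact_force'].round(1),s['joint_vel'].round(3),s['gripper_width'])
p,d=snap('scene','s10');c=p[140:290,280:440];cv2.imwrite('pics/s10c.png',cv2.resize(c,None,fx=4,fy=4));cv2.imwrite('pics/s10.png',p)
p,dw=snap('wrist','w10');
# ball search: dark pixels near expected ball
W=np.array(arm.camera_params('scene')['world_to_cam'])
for u,v in ((401,221),(403,223),(404,225),(400,225)): print(u,v,px2w('scene',d,u,v,0).round(1))
c=arm.camera_params('wrist')
# panel back plane tilt from scene: top edge & side
for u,v in ((347,196),(350,170),(346,240),(345,252)): print(u,v,px2w('scene',d,u,v,0).round(1))
# change of bystanders in top view
p,dt=snap('top','t10')
E
```

```text
[545.7 111.5 278.5] [ 7.7 -7.6 -4.7] [ 0.001 -0.001  0.    -0.001 -0.001 -0.   ] 14.189227594959172
401 221 [542.8 242.9  22.5]
403 223 [541.6 249.2  14. ]
404 225 [545.5 251.9  10.7]
400 225 [547.7 241.1  12.5]
347 196 [697.7  97.1 248.5]
350 170 [623.5 102.4 253.5]
346 240 [696.2  99.5 116.2]
345 252 [696.4  98.6  75.4]
```

View pics/s10c.png

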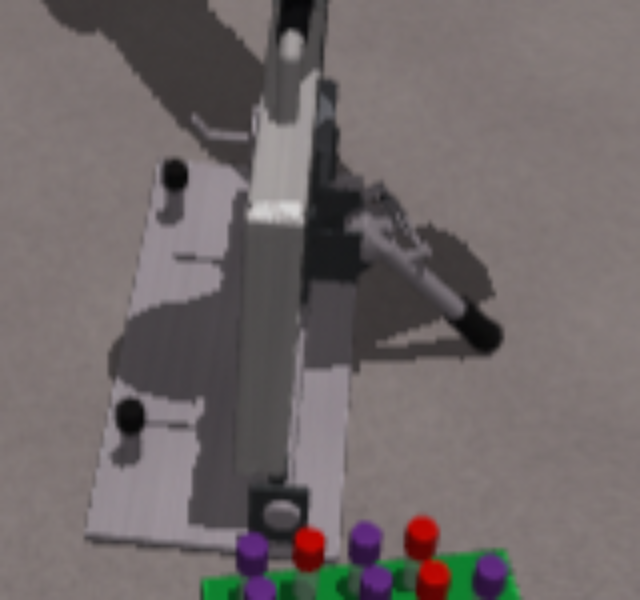

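View pics/w10.png

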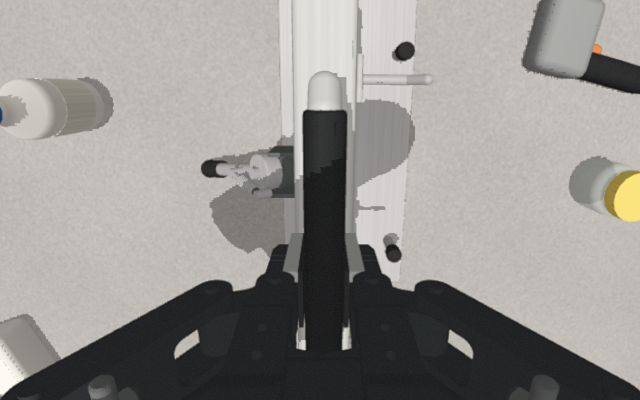

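View pics/t10.png

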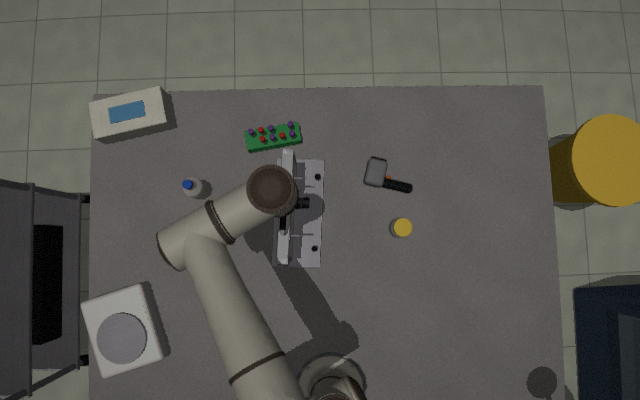

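```bash
python3 - <<'E'
from bench import arm
print(arm.job_done())
s=arm.read_state();print(s['clock'],s['position'].round(1),s['contact_force'].round(1))
E
```

```text
the job is handed in; nothing more can be done
None
the job is handed in; nothing more can be done
```

The panel is upright with its kickstand fully open and foot on the bench, and the gripper is still holding the black grip. I handed the job in at about 15 s of the 54 s allowed; no verdict is reported.

**What I did:** I straddled the kickstand leg with the open fingers and swung it past the over-centre spring to its stop. Then I gripped the top handle and raised the panel along its arc until the kickstand stopped it.

**Last checks:**
- **Kickstand:** the top of the ball foot measured 22.5 mm above the bench, against an expected 22 mm, so it is standing on the bench. The leg's direction agreed with fully open to within a few degrees.
- **Upright:** the panel edge stayed within about 2 mm of vertical over 170 mm of its height.
- **Still and held:** the arm was motionless with the fingers stopped on the grip at 14.2 mm (the sleeve is 16 mm). It presses the panel back against the kickstand with about 8 N.
- **Bystanders:** the tube rack, bottle, jar and scanner look to be in the same places as at the start in the overhead picture.

**Disagreement:** the arm also carries a steady sideways force of about 7 N along the bar, which I left because it is far below the limits. No check failed.

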